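# Slide the die plate home under the bench punch

## Robot

A 6-joint arm with a two-finger parallel gripper is mounted at the origin on the work surface. World frame = base frame: x ahead of the robot, y to its left, z up, the work surface at z = 0. Lengths are in mm, angles in rad, forces in N, time in s.
With the tool pointing down it reaches from about 350 to 975 mm from the base axis. Payload 7.1 kg.
Tool frame: the origin (TCP) lies at the centre of the arm's flange, where the gripper is bolted on; the fingertips stand 182 mm ahead of it and the grasp point (between the pads) lies 163 mm ahead of it; x points along the fingers, y is the direction in which the jaws open and shut, and the axes are right-handed (so a half turn about x gives the same grasp; the last joint's range is limited). The gripper opens to 88 mm and grips with 3 to 60 N. Pads are 20 mm wide; open, the fingers measure 115 mm over their backs; the gripper's body (75 mm by 178 mm) begins 61 mm behind the grasp point.
Start: joints at [1.189, 0.423, 1.63, -0, 1.089, -0.019], TCP at [221.777, 584.313, 404.675] pointing down, gripper open.
Joint ranges: [-3, 3], [-0.9, 2.11], [0.09, 2.58], [-1.31, 4.45], [0.11, 2.69], [-2.54, 2.54]. Speed limits (rad/s): [2.39, 2.39, 3.01, 3.14, 3.14, 3.14].

## Interface

Orientations are given as a rotation vector (axis times angle).
In Python, from workcell import readout, viewer, workorder, models gives the robot as it stands. The module is installed in compiled form; this text tells all that it offers.
- The arm moves only by the tool apply_moves, never from a script. Its argument "commands" is a list that holds one entry, the list of rows, each a list of 4 numbers: the shift along the world's x, y, z in m, then the turn about the world's z in rad. A call has 1 to 8 rows; each row is the pose to reach, as a shift and turn from the pose commanded when the call began; what a row does not reach only later rows make up. A row lasts 1/8 s, in which the tool goes at most 62.5 mm and 10.7 degrees, less where a joint would pass 70% of its speed; a pose out of reach is approached as far as the arm can. A call with a gripper value outside its range is refused whole. "gripper" is the finger opening in m, from 0 to 0.0878, set as the call begins (left out, the last holds). The fingers move at their own pace and stop on an object; the grip force is fixed at half the most. Time passes only in rows, so rows that repeat a pose let the fingers close. It gives the time, the measured TCP pose, the force and the opening at its end, in the units of the state.
- readout.get_obs(): the state, without advancing time (a new reading comes with each control period).
- viewer.get_image(name): name is "side" or "top" or "wrist"; returns a dict with "color" (400x640x3 uint8, red, green, blue), "vertical_fov" (degrees; the focal length in pixels is half the picture's height over the tangent of half this angle, whatever the lens; pixels are square), "cx", "cy" (the principal point, pixels), "rvec" (rotation vector, rad) and "tvec" (3), from world to camera coordinates, as OpenCV has them. Camera axes: x right, y down, z forward; pixel columns grow to the right and rows downward; lengths in mm; the calibration is good to about 2 mm. The wrist camera is an equidistant fisheye: a pixel r from the principal point sees the ray r / f radians off the axis. A picture is of the moment at which its call begins. There is no depth.
- workorder.close_job(): hands the job in, once; it reports no verdict.
Trained networks look in the newest picture that a camera, given by its name, has taken for a name from the list of things; names that differ only in an ending like _2 or _b are one class to them, and where a whole thing is asked for, a point or a joint stands for the part that bears it (a point fixed in the world has none). Each returns a list of dicts, best first, with "conf" (0 to 1); they miss things now and then, are a little off and sometimes report something else, mostly with a low value. They report only what shows in the picture. A call takes as long as a camera call. They do not tell look-alikes from the thing itself.
- models.search_frame(camera, label): "position" ([x, y, z] in mm, in world coordinates, good to about 4 mm: the middle of the surface that is visible of it).
- models.place_of(camera, label): "position" ([x, y, z] in mm, in world coordinates, good to about 4 mm: a listed point, or the origin of a listed thing).
The state is a dict: "t": time; "qpos": joint angles; "qvel": joint speeds; "joint_torque": joint torques, N m; "ee_pos": TCP position; "orientation": TCP orientation; "ft_force": force on the tool from outside, world axes, zero at the start; "moment": the same for the moment, N m; "width": finger opening in mm.
Only numpy, scipy, OpenCV 4.12 (cv2) and the standard library are available. Lean on these libraries where they do the work, as an engineer would, in place of code of your own. Each camera call takes 0.05 s, during which the arm holds its last target.

## Task

Push the flat steel die plate along the bench with your fingertips, nose first under the low bridge of the bench punch, until its nose is fully home and flush against the stop bar behind the bridge. Keep it flat on the bench all the way: do not lift, grip or tip it. Leave the other loose things where they are, and finish clear of everything.

Things in the scene. Friction and masses are not known exactly. Their poses are not given: they have to be found in the camera images.
- die_plate: Flat plain steel die plate lying loose on the bench, 120 (its x) x 90 (y) x 12 mm, 0.3 to 0.65 kg, too wide to grip. Origin: centre of its underside; +x points to its nose, the short end that goes under the bridge first (the end nearer the die hole). Starts 165 to 235 mm before the bridge's origin, up to 25 mm off its centre line and turned up to 0.3 rad from it.
- nose_left (a point): Left corner of the plate's nose, at (60, 45, 6) mm in the plate's frame.
- nose_right (a point): Right corner of the plate's nose, at (60, -45, 6) mm in the plate's frame.
- tail (a point): Middle of the plate's tail edge, the short end to push on, at (-60, 0, 6) mm in the plate's frame. With the plate home it is at x = -90 mm in the bridge's frame, 70 mm clear of the beam.
- punch_bridge: Bench punch fixed to the bench: a low grey bridge, punch on top to 55 mm. Origin: on the bench midway under the beam; +x is the way the plate slides in (roughly to the robot's left), z up; open at the front (-x). Beam: x -20 to +20 mm, 142 mm wide, underside 16 mm and top 34 mm above the bench. Legs under its ends, 20 mm wide, 102 mm apart inside (y -51 to +51 mm).
- stop (a point): Middle of the front face of the dark stop bar behind the bridge, at (30, 0, 5) mm in the bridge's frame; the bar is 10 mm high, 12 mm thick and 142 mm long, fixed, joined to the legs by low side rails. From above, a 10 mm gap shows between beam and stop.
- tin: Bystander, loose: round aluminium tin, 50 mm across, 18 mm high, behind the stop bar. Origin: on its underside.
- ring_blank: Bystander, loose: small brass ring lying flat, 24 mm across, 8 mm high, beside the robot-side leg of the bridge. Origin: on its underside.
- dapping_block: Bystander, loose: steel cube with dimples, 40 mm, on the robot side of the sliding lane. Origin: on its underside.
- jar: Bystander, loose: small glass jar with black lid, 40 mm across, 46 mm high, on the far side of the sliding lane. Origin: on its underside.
- ring_clamp: Bystander, loose: wooden ring clamp with a brass band lying on the bench, 110 x 28 x 22 mm, beside the far leg of the bridge. Origin: on its underside.
- hammer: Bystander, loose: hammer lying on the bench to the robot's right.
Things that resemble listed ones, but are neither listed nor needed, are in the scene too. Leave any red or turquoise look-alike of the die_plate alone.

How it is judged (in metres and radians):
At the end, for the whole second after the job is handed in: Both nose corners of the plate are within 3.5 mm of the stop bar's face (x above 26.5 mm in the bridge's frame), the plate is within 10 mm of the bridge's centre line, lies flat on the bench (under 3 mm up, under 0.03 rad tilt) and is at rest (x of each of nose_left, nose_right in the frame of punch_bridge above 0.0265 m and y of die_plate in the frame of punch_bridge between -0.01 and 0.01 m and height (world z) of die_plate below 0.003 m and angle between die_plate's own z axis and vertical below 0.03 rad and linear speed of die_plate below 0.01 m/s); the robot touches nothing.
It fails at once if the die plate is lifted off the bench (more than 5 mm) (height (world z) of die_plate above 0.005 m).
It fails at once if the die plate is tipped (more than 0.07 rad) (angle between die_plate's own z axis and vertical above 0.07 rad).
It fails at once if another loose thing is moved (more than 20 mm) (distance of any of tin, ring_blank, dapping_block, jar, ring_clamp, hammer from where it was at the start of the episode above 0.02 m).
It also fails if it takes over 58 s, if anything falls off the work surface, if the arm or the gripper's body presses on something with over 40 N, if the wrist force passes 120 N, or if a joint passes its speed limit or range.

## Working session

There is one attempt and no reset: what is moved stays moved. The work goes in short steps, Python scripts to look and compute and a tool call to move; the robot and the scene stay as the last step left them, time stands still between calls to the robot, and variables do not carry over. Pictures are saved under pics/ and viewed, and the job is handed in when it is done.

Besides the shell and the picture viewer there is one more tool, called after "Call:" as name(argument=value, ...), one argument or row to a line, values as JSON. apply_moves: Moves the arm, as the interface text tells. Its arguments: {"type":"object","properties":{"commands":{"type":"array","items":{"type":"array","items":{"type":"array","items":{"type":"number"}}}},"gripper":{"type":"number"}},"required":["commands"]}

```bash
mkdir -p pics; cat > h.py <<'E'
import numpy as np,cv2
from workcell import readout, viewer, workorder, models
def cap(n,fn):
    im=viewer.get_image(n); cv2.imwrite('pics/'+fn,im['color'][:,:,::-1]); return im
def cam(im):
    f=200/np.tan(np.radians(im['vertical_fov'])/2); R=cv2.Rodrigues(np.array(im['rvec'],float))[0]; return f,R,np.array(im['tvec'],float)
def unproj(im,uv,z):
    f,R,t=cam(im); d=R.T@np.array([(uv[0]-im['cx'])/f,(uv[1]-im['cy'])/f,1.]); c=-R.T@t
    return c+d*(z-c[2])/d[2]
def proj(im,P):
    f,R,t=cam(im); p=R@np.array(P,float)+t; return np.array([im['cx']+f*p[0]/p[2],im['cy']+f*p[1]/p[2]])
E
python3 - <<'E'
from h import *
import pickle
o=readout.get_obs(); print(o)
for c in ['top','side']:
    im=cap(c,c+'0.png'); pickle.dump(im,open(c+'0.pkl','wb')); f,R,t=cam(im); print(c,f,-R.T@t)
    for l in ['die_plate','nose_left','nose_right','tail','punch_bridge','stop','tin','ring_blank','dapping_block','jar','ring_clamp','hammer']:
        print(l,[(np.round(d['position']).tolist(),round(d['conf'],2)) for d in models.place_of(c,l)[:3]])
E
```

```text
{'t': 0.0, 'qpos': array([ 1.18899431e+00,  4.23837955e-01,  1.63070678e+00,  4.17849427e-05,
        1.08859744e+00, -1.89775170e-02]), 'qvel': array([ 4.03999012e-04, -4.23436858e-05, -1.04081126e-03, -1.68979845e-04,
        9.11628021e-04,  1.23686032e-03]), 'joint_torque': array([-1.47120016e-03, -5.44619715e+01, -2.73673242e+01,  6.43420452e-02,
        2.27762904e-02, -9.41701978e-05]), 'ee_pos': array([221.6742489 , 584.0610612 , 403.89669052]), 'orientation': array([ 0.28351526,  1.55232796, -0.28589978]), 'ft_force': array([ 0.04157423, -0.9584075 , -0.44138025]), 'moment': array([-0.05283846, -0.03148312,  0.00115503]), 'width': 87.56055751064036}
top 441.13273103615836 [342.56228709 -49.74705116 916.85454513]
die_plate [([338.0, 153.0, -4.0], 0.85), ([266.0, -216.0, 6.0], 0.84), ([567.0, -124.0, 0.0], 0.77)]
nose_left [([277.0, -298.0, 8.0], 0.94), ([522.0, -59.0, 7.0], 0.88), ([270.0, 181.0, 9.0], 0.81)]
nose_right [([614.0, -65.0, 5.0], 0.77), ([197.0, -252.0, 8.0], 0.73), ([346.0, 223.0, 7.0], 0.64)]
tail [([369.0, 98.0, 8.0], 0.92), ([560.0, -185.0, 9.0], 0.87), ([294
[... 557 characters left out ...]
 0.75), ([467.0, 94.0, -1.0], 0.71)]
nose_left [([527.0, -60.0, 3.0], 0.96), ([274.0, -293.0, 7.0], 0.78), ([270.0, 179.0, 8.0], 0.56)]
nose_right [([192.0, -248.0, 8.0], 0.93), ([615.0, -64.0, 4.0], 0.9), ([350.0, 224.0, 6.0], 0.61)]
tail [([566.0, -185.0, 9.0], 0.91), ([364.0, 102.0, 1.0], 0.89), ([291.0, -163.0, 6.0], 0.62)]
punch_bridge [([738.0, -6.0, 5.0], 0.38)]
stop [([569.0, 124.0, 4.0], 0.84)]
tin [([568.0, -126.0, 0.0], 0.51), ([568.0, 186.0, 2.0], 0.49)]
ring_blank [([467.0, 93.0, -2.0], 0.54)]
dapping_block [([412.0, -116.0, -1.0], 0.75)]
jar [([735.0, -8.0, 2.0], 0.86)]
ring_clamp [([705.0, 104.0, 2.0], 0.69)]
hammer [([513.0, -402.0, 1.0], 0.76), ([561.0, -185.0, 11.0], 0.69)]
```

View pics/top0.png

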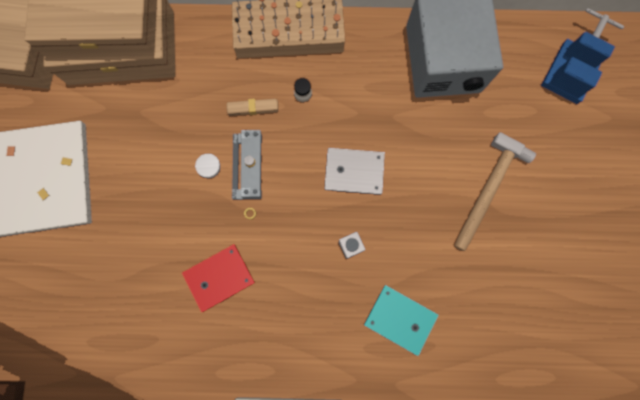

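View pics/side0.png

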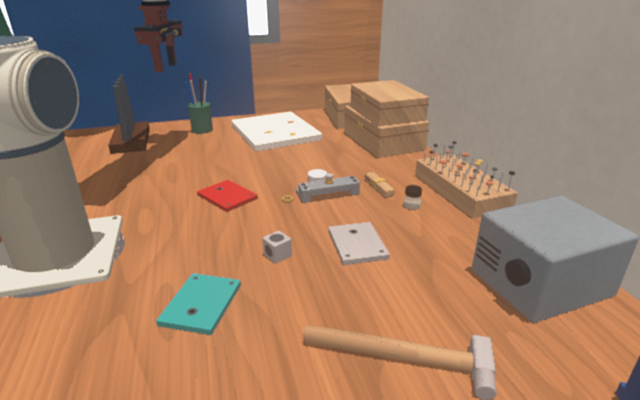

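The top picture shows the plain steel plate at about (355,171) with its die hole to the left, the bridge at (249,164) and the stop bar at about (236,165). The red (217,277) and turquoise (402,320) plates are the look-alikes. Next I'll refine the plate and bridge poses from pixels.

```bash
python3 - <<'E'
from h import *
import pickle
im=pickle.load(open('top0.pkl','rb')); c=im['color'][:,:,::-1]
a=cv2.resize(c[120:210,220:400],None,fx=4.4,fy=4.4,interpolation=cv2.INTER_CUBIC); cv2.imwrite('pics/z0.png',a)
hsv=cv2.cvtColor(c,cv2.COLOR_BGR2HSV)
m=((hsv[...,1]<60)&(hsv[...,2]>120)).astype(np.uint8); m[:, :318]=0; m[:,395:]=0; m[:140]=0;m[205:]=0
cn=max(cv2.findContours(m,0,cv2.CHAIN_APPROX_NONE)[0],key=cv2.contourArea)
r=cv2.minAreaRect(cn); b=cv2.boxPoints(r); print(r)
for p in b: print(p,unproj(im,p,12).round(1))
m=((hsv[...,1]<90)).astype(np.uint8); m[:, :225]=0; m[:,268:]=0; m[:122]=0;m[203:]=0
cn=max(cv2.findContours(m,0,cv2.CHAIN_APPROX_NONE)[0],key=cv2.contourArea)
r=cv2.minAreaRect(cn); b=cv2.boxPoints(r); print(r)
for p in b: print(p,unproj(im,p,34).round(1),unproj(im,p,10).round(1))
E
```

```text
((354.4896545410156, 170.62413024902344), (57.71661376953125, 42.18710708618164), 4.763641834259033)
[323.97928 189.24828] [522.  -61.4  12. ]
[327.48276 147.2069 ] [613.3 -67.2  12. ]
[385.00003 151.99998] [ 605.2 -189.4   12. ]
[381.49655 194.04137] [ 514.3 -181.5   12. ]
((246.5, 164.5), (69.0, 29.0), 90.0)
[232. 130.] [639.9 133.3  34. ] [648.  138.3  10. ]
[261. 130.] [641.1  72.7  34. ] [649.2  76.   10. ]
[261. 199.] [494.8  66.5  34. ] [499.   69.7  10. ]
[232. 199.] [493.6 125.4  34. ] [497.7 130.2  10. ]
```

View pics/z0.png

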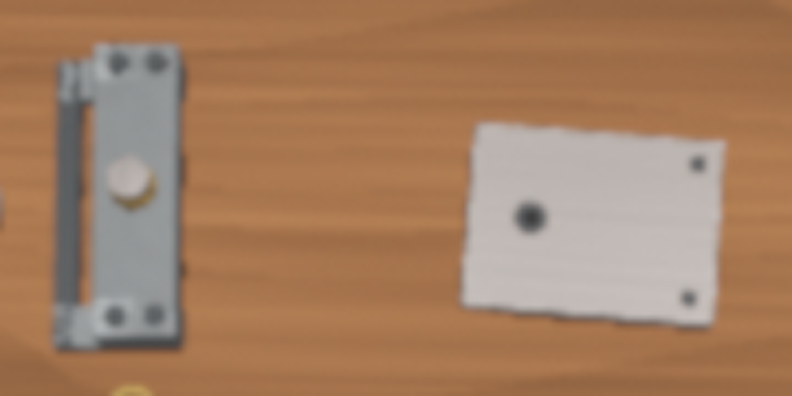

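```bash
python3 - <<'E'
from h import *
import pickle
im=pickle.load(open('top0.pkl','rb'))
def U(p,z): return unproj(im,[(p[0]+.5)/4.4-.5+220,(p[1]+.5)/4.4-.5+120],z)[:2]
def L(n,p,q,z):
    a,b=U(p,z),U(q,z); d=b-a; print(n,a.round(1),b.round(1),'mid',((a+b)/2).round(1),'len',np.linalg.norm(d).round(1),'ang',np.degrees(np.arctan2(d[1],d[0])).round(2)); 
L('front',(178,335),(181,45),34)
L('back',(93,337),(95,45),34)
L('stopface',(79,303),(82,105),10)
L('stopback',(55,348),(58,62),10)
L('nose',(463,305),(476,122),12)
L('tail',(713,325),(724,142),12)
L('right',(463,305),(713,326),12)
L('left',(476,123),(724,142),12)
L('punch',(128,175),(128,175),55)
o=readout.get_obs();print(cv2.Rodrigues(o['orientation'])[0].round(3))
E
```

```text
front [501.5  68.7] [641.5  73.2] mid [571.5  70.9] len 140.0 ang 1.86
back [499.8 107.9] [640.6 114.1] mid [570.2 111. ] len 141.0 ang 2.49
stopface [520.4 119.7] [618.2 123.3] mid [569.3 121.5] len 97.9 ang 2.1
stopback [498.4 130. ] [639.7 136.1] mid [569.1 133. ] len 141.5 ang 2.48
nose [522.7 -63.2] [613.  -67.9] mid [567.9 -65.5] len 90.4 ang -3.0
tail [ 515.5 -181.9] [ 605.4 -187.6] mid [ 560.5 -184.7] len 90.1 ang -3.66
right [522.7 -63.2] [ 515.  -181.9] mid [ 518.9 -122.5] len 118.9 ang -93.72
left [612.5 -67.9] [ 605.4 -187.6] mid [ 608.9 -127.8] len 119.9 ang -93.38
punch [571.7  91.9] [571.7  91.9] mid [571.7  91.9] len 0.0 ang 0.0
[[-0.     0.355  0.935]
 [-0.     0.935 -0.355]
 [-1.    -0.     0.   ]]
```

Bridge frame from these measurements: origin about (570.5, 91), +x at about 92.2°. The plate heads at 86.5° and sits about 15 mm off line on the robot side. I'll square and centre it first with a two-finger push on its robot-side edge, then push on the tail.

Call:
apply_moves(
  commands=[
    [[0.02,-0.054,-0.015,0.05],[0.04,-0.108,-0.03,0.1],[0.06,-0.162,-0.045,0.15],[0.08,-0.216,-0.06,0.2],[0.1,-0.27,-0.075,0.25],[0.12,-0.324,-0.09,0.3],[0.14,-0.378,-0.105,0.35],[0.16,-0.432,-0.12,0.402]],
  ],
  gripper=0.06,
)

```text
t: 2.3
ee_pos: [382.4, 150.7, 284.6]
orientation: [-0.032, 1.569, 0.033]
ft_force: [2.2, 0.9, -0.5]
width: 59.8
```

Call:
apply_moves(
  commands=[
    [[0.02,-0.055,0,0],[0.04,-0.11,0,0],[0.06,-0.165,0,0],[0.08,-0.22,0,0],[0.103,-0.279,0,0],[0.103,-0.279,0,0],[0.103,-0.279,0,0]],
  ],
)

```text
t: 3.18
ee_pos: [484.3, -126.7, 284.4]
orientation: [-0.03, 1.572, 0.03]
ft_force: [-0.1, -0.4, -0.3]
width: 59.9
```

```bash
python3 - <<'E'
from h import *
o=readout.get_obs();print(o['ee_pos'],o['width'],o['ft_force']);R=cv2.Rodrigues(o['orientation'])[0];print(R.round(3),np.degrees(np.arctan2(R[1,1],R[0,1])))
cap('side','s1.png')
E
```

```text
[ 484.33077127 -126.68582162  284.44054312] 59.89628014463831 [-0.07921505 -0.38835038 -0.2515492 ]
[[-0.001 -0.038  0.999]
 [ 0.     0.999  0.038]
 [-1.     0.    -0.001]] 92.18369001455874
```

View pics/s1.png

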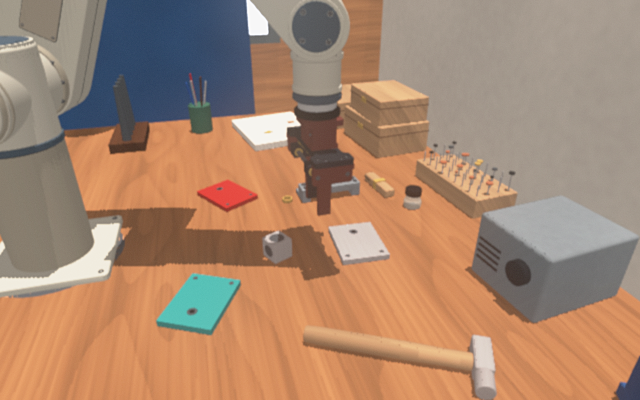

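The fingers hang at about (322,210), between the dapping block (277,247) and the plate, clear of both. Now I'll go down and push gently in +x.

Call:
apply_moves(
  commands=[
    [[0,0,-0.04,0],[0,0,-0.08,0],[0,0,-0.098,0],[0,0,-0.098,0]],
  ],
)

```text
t: 3.72
ee_pos: [484.3, -125.7, 186.0]
orientation: [-0.031, 1.573, 0.033]
ft_force: [1.3, -0.3, 0.8]
width: 59.9
```

Call:
apply_moves(
  commands=[
    [[0.006,0,0,0],[0.012,0,0,0],[0.017,0,0,0],[0.021,0,0,0],[0.025,0,0,0],[0.028,0,0,0],[0.031,0,0,0],[0.031,0,0,0]],
  ],
)

```text
t: 4.72
ee_pos: [516.2, -126.8, 186.6]
orientation: [-0.031, 1.57, 0.031]
ft_force: [-1.3, -1.6, -0.4]
width: 60.0
```

```bash
python3 - <<'E'
from h import *
o=readout.get_obs();print(o['ee_pos'],o['width'],o['ft_force'])
im=cap('top','t2.png');c=im['color'][:,:,::-1]
cv2.imwrite('pics/t2z.png',cv2.resize(c[120:210,220:400],None,fx=4.4,fy=4.4,interpolation=cv2.INTER_CUBIC))
im=cap('side','s2.png');c=im['color'][:,:,::-1]
cv2.imwrite('pics/s2z.png',cv2.resize(c[150:290,240:440],None,fx=4,fy=4,interpolation=cv2.INTER_CUBIC))
E
```

```text
[ 516.2276796  -126.75122581  186.62546319] 60.03617755746388 [-1.26186464 -1.64088681 -0.40760789]
```

View pics/t2z.png

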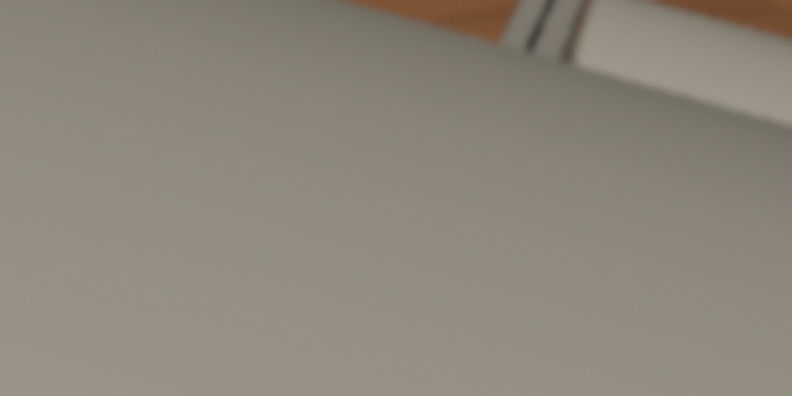

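View pics/s2z.png

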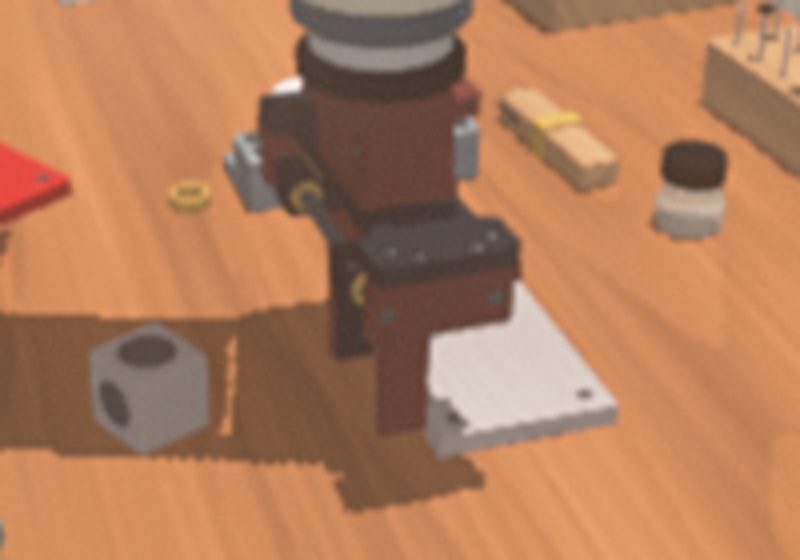

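The near finger touches the plate's robot-side edge, and the plate is still flat. I'll push the last 8 mm, then back off and lift.

Call:
apply_moves(
  commands=[
    [[0.003,0,0,0],[0.006,0,0,0],[0.008,0,0,0],[0.008,0,0,0],[-0.002,0,0,0],[-0.022,0,0,0],[-0.022,0,0.03,0],[-0.022,0,0.08,0]],
  ],
)

```text
t: 5.82
ee_pos: [492.8, -126.6, 266.4]
orientation: [-0.03, 1.573, 0.031]
ft_force: [1.0, 0.3, 0.2]
width: 60.5
```

Call:
apply_moves(
  commands=[
    [[0,-0.06,0,-0.18],[0,-0.12,0,-0.36],[0,-0.18,0,-0.54],[0,-0.24,0,-0.72],[0,-0.24,0,-0.9],[0,-0.24,0,-1.08],[0,-0.24,0,-1.26],[0,-0.24,0,-1.44]],
  ],
)

```text
t: 6.82
ee_pos: [493.5, -366.8, 266.7]
orientation: [1.088, 1.281, -1.087]
ft_force: [0.8, 0.3, 0.7]
width: 60.4
```

```bash
python3 - <<'E'
from h import *
o=readout.get_obs();print(o['ee_pos'],o['width'],o['ft_force'])
im=cap('top','t3.png');c=im['color'][:,:,::-1]
cv2.imwrite('pics/t3z.png',cv2.resize(c[120:210,220:400],None,fx=4.4,fy=4.4,interpolation=cv2.INTER_CUBIC))
for l in ['nose_left','nose_right','tail']:
    for cm in ['top','side']:
        if cm=='side': pass
    print(l,[(np.round(d['position']).tolist(),round(d['conf'],2)) for d in models.place_of('top',l)[:3]])
E
```

```text
[ 493.48582066 -366.7983859   266.70892566] 60.392940478532815 [0.77618958 0.2862782  0.66642534]
nose_left [([270.0, 181.0, 7.0], 0.85), ([532.0, -59.0, 7.0], 0.64)]
nose_right [([345.0, 228.0, 11.0], 0.93), ([622.0, -53.0, 6.0], 0.89)]
tail [([580.0, -180.0, 8.0], 0.67), ([370.0, 95.0, 6.0], 0.66)]
```

View pics/t3z.png

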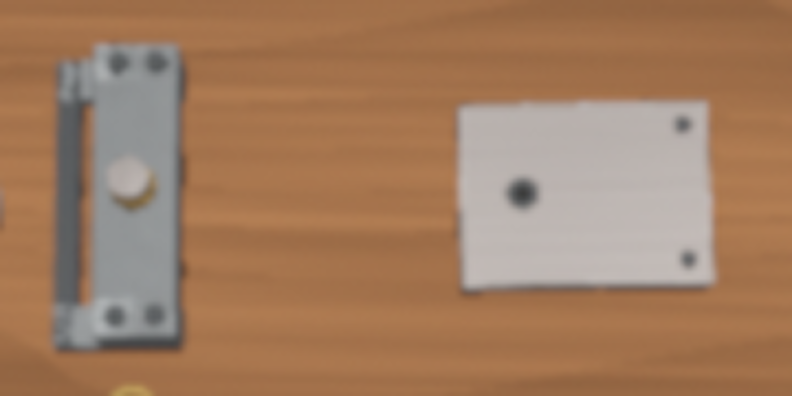

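```bash
cat >> h.py <<'E'
O=np.array([570.5,91.2]); TH=np.radians(92.25)
def br(p):
    d=np.array(p[:2])-O; return np.array([d@[np.cos(TH),np.sin(TH)], d@[-np.sin(TH),np.cos(TH)]])
def zoomU(im,p,z): return unproj(im,[(p[0]+.5)/4.4-.5+220,(p[1]+.5)/4.4-.5+120],z)[:2]
E
python3 - <<'E'
from h import *
import pickle
im=pickle.load(open('top0.pkl','rb'))
P=[zoomU(im,p,12) for p in [(462,290),(459,104),(710,101),(714,285)]]
for p in P: print(p.round(1),br(p).round(1))
c=np.mean(P,0);d=(P[0]+P[1]-P[2]-P[3]);print(c,br(c),np.degrees(np.arctan2(d[1],d[0])))
c=cv2.imread('pics/t3.png');hsv=cv2.cvtColor(c,cv2.COLOR_BGR2HSV)
m=((hsv[...,1]<60)&(hsv[...,2]>120)).astype(np.uint8); m[:, :315]=0; m[:,395:]=0; m[:135]=0;m[205:]=0
cn=max(cv2.findContours(m,0,cv2.CHAIN_APPROX_NONE)[0],key=cv2.contourArea)
r=cv2.minAreaRect(cn);print(r); q=unproj(im,r[0],12);print(q,br(q))
E
```

```text
[530.  -62.6] [-152.1   46.5]
[621.8 -59.5] [-152.6  -45.4]
[ 625.8 -181. ] [-274.1  -44.6]
[ 534.9 -182.4] [-272.    46.3]
[ 578.13319356 -121.38045947] [-212.71624541    0.71856103] 92.10071257819997
((352.5, 164.0), (42.0, 57.0), 90.0)
[ 577.58193918 -120.64189833   12.        ] [-211.95661153    1.24039464]
```

The plate is now about 1 mm off the centre line and turned about 0.15° from it. Next I'll set the fingers behind the tail.

Call:
apply_moves(
  commands=[
    [[0.03,0.05,0,-0.13],[0.06,0.1,0,-0.13],[0.088,0.152,0,-0.13],[0.088,0.152,0,-0.13],[0.088,0.152,-0.04,-0.13],[0.088,0.152,-0.08,-0.13],[0.088,0.152,-0.08,-0.13]],
  ],
  gripper=0.05,
)

```text
t: 7.9
ee_pos: [580.9, -215.4, 184.8]
orientation: [1.178, 1.231, -1.18]
ft_force: [0.2, 1.1, 0.1]
width: 50.1
```

```bash
python3 - <<'E'
from h import *
o=readout.get_obs();R=cv2.Rodrigues(o['orientation'])[0];print(o['ee_pos'],br(o['ee_pos']),o['width'],o['ft_force'],np.degrees(np.arctan2(R[1,1],R[0,1])))
im=cap('side','s4.png');c=im['color'][:,:,::-1]
cv2.imwrite('pics/s4z.png',cv2.resize(c[150:290,240:440],None,fx=4,fy=4,interpolation=cv2.INTER_CUBIC))
E
```

```text
[ 580.8758143  -215.35102267  184.83432139] [-306.7220355     1.66732174] 50.129169178839184 [0.24132929 1.09947531 0.144487  ] 2.3782022414013197
```

View pics/s4z.png

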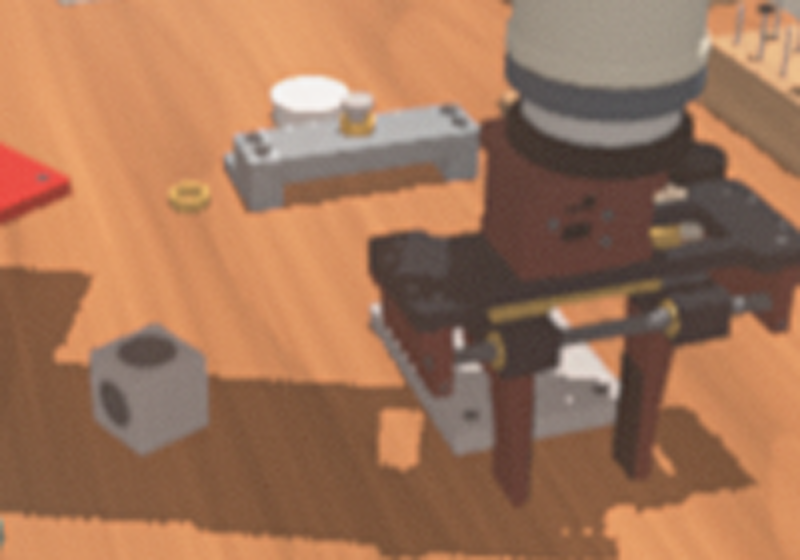

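The fingers stand square behind the tail edge, at about (515,490) and (640,465) in the zoom, in line with the bridge. I'll push along its +x and check on the way.

Call:
apply_moves(
  commands=[
    [[0.0005,0.01,0.002,0],[0,0.02,0.002,0],[-0.0005,0.03,0.002,0],[-0.001,0.038,0.002,0],[-0.001,0.046,0.002,0],[-0.0015,0.054,0.002,0],[-0.002,0.062,0.002,0],[-0.002,0.07,0.002,0]],
  ],
)

```text
t: 8.95
ee_pos: [580.4, -144.7, 189.7]
orientation: [1.179, 1.225, -1.178]
ft_force: [0.5, -6.5, 5.1]
width: 50.4
```

Call:
apply_moves(
  commands=[
    [[0,0.008,0,0],[-0.0005,0.016,0,0],[-0.001,0.024,0,0],[-0.001,0.032,0,0],[-0.0015,0.04,0,0],[-0.002,0.046,0,0],[-0.002,0.05,0,0],[-0.002,0.05,0,0]],
  ],
)

```text
t: 9.95
ee_pos: [578.2, -94.4, 189.3]
orientation: [1.18, 1.227, -1.178]
ft_force: [0.8, -3.4, 2.2]
width: 50.0
```

```bash
python3 - <<'E'
from h import *
o=readout.get_obs();R=cv2.Rodrigues(o['orientation'])[0];print(o['ee_pos'],br(o['ee_pos']),o['width'],o['ft_force'],np.degrees(np.arctan2(R[1,1],R[0,1])))
im=cap('side','s5.png');c=im['color'][:,:,::-1]
cv2.imwrite('pics/s5z.png',cv2.resize(c[150:290,240:440],None,fx=4,fy=4,interpolation=cv2.INTER_CUBIC))
cap('top','t5.png');cap('wrist','w5.png')
E
```

```text
[578.17039865 -94.38150066 189.26869977] [-185.73956249   -0.37858952] 50.00611969714708 [ 0.79723147 -3.37068623  2.2385687 ] 2.3226675870644122
```

View pics/s5z.png

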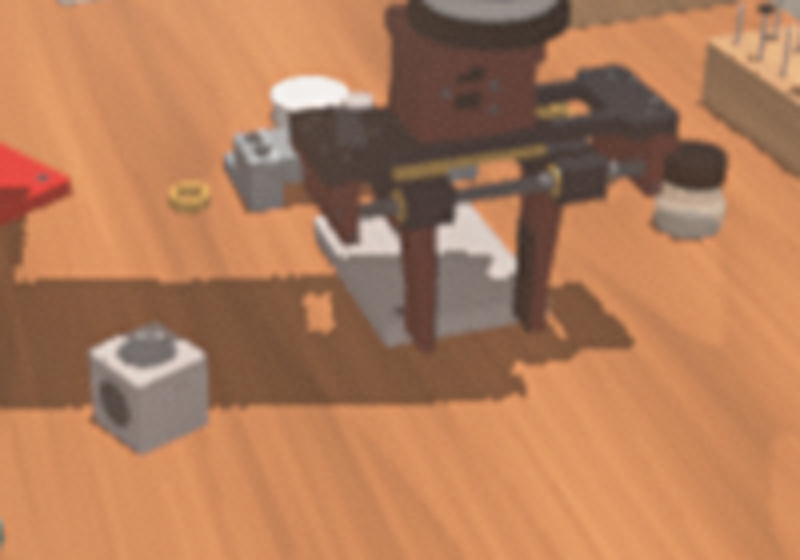

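View pics/t5.png

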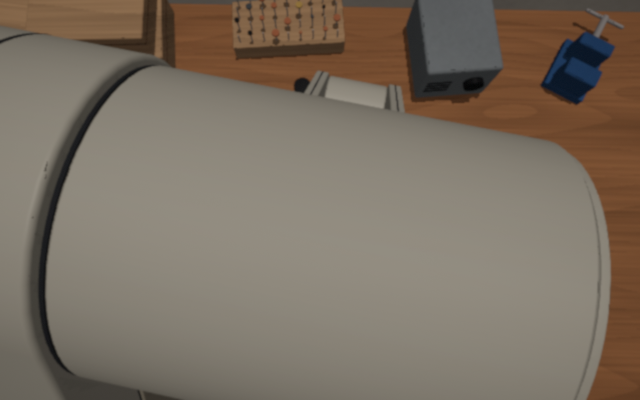

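View pics/w5.png

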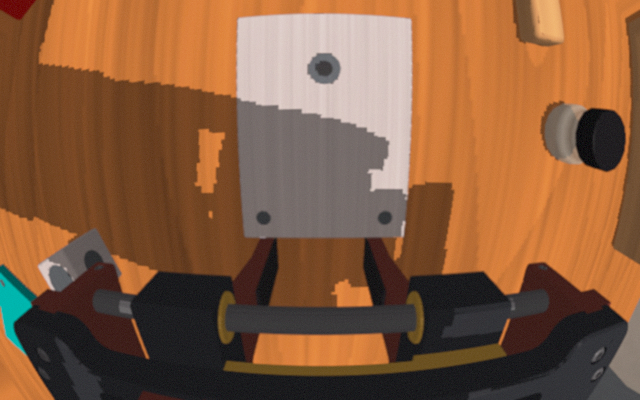

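The wrist view shows the plate square against both fingers, with its tail edge running from (244,237) to (403,237) and its nose from (238,17) to (411,17). I'll measure it through the fisheye model.

```bash
cat >> h.py <<'E'
def unw(im,uv,z):
    f,R,t=cam(im); d=np.array([uv[0]-im['cx'],uv[1]-im['cy']]); r=np.hypot(*d); th=r/f
    v=np.array([*(d/max(r,1e-9)*np.sin(th)),np.cos(th)]); w=R.T@v; c=-R.T@t; return c+w*(z-c[2])/w[2]
E
python3 - <<'E'
from h import *
im=viewer.get_image('wrist'); 
P=[unw(im,p,12) for p in [(238,17),(411,17),(403,237),(244,237)]]
for p in P: print(p.round(1),br(p).round(1))
c=sum(P)/4; d=P[0]+P[1]-P[2]-P[3]; print(br(c),np.degrees(np.arctan2(d[1],d[0])))
E
```

```text
[529.5  35.8  12. ] [-53.8  43.1]
[617.7  39.9  12. ] [-53.1 -45.1]
[622.3 -79.1  12. ] [-172.2  -45.1]
[533.8 -82.6  12. ] [-172.2   43.5]
[-112.8300989    -0.89843698] 92.13232113938287
```

The plate is about 1 mm off centre and 0.1° off in heading, so I'll continue under the beam.

Call:
apply_moves(
  commands=[
    [[-0.0005,0.008,0,0],[-0.0005,0.016,0,0],[-0.001,0.024,0,0],[-0.001,0.032,0,0],[-0.0015,0.038,0,0],[-0.002,0.044,0,0],[-0.002,0.048,0,0],[-0.002,0.048,0,0]],
  ],
)

```text
t: 11.15
ee_pos: [575.6, -46.1, 188.5]
orientation: [1.18, 1.229, -1.18]
ft_force: [-0.6, 0.3, -0.1]
width: 50.0
```

```bash
python3 - <<'E'
from h import *
o=readout.get_obs();R=cv2.Rodrigues(o['orientation'])[0];print(o['ee_pos'],br(o['ee_pos']),o['width'],o['ft_force'],np.degrees(np.arctan2(R[1,1],R[0,1])))
cap('wrist','w6.png')
E
```

```text
[575.56298081 -46.13308799 188.49878244] [-137.42598085    0.3325943 ] 50.03158675754965 [-0.61309285  0.29971645 -0.06375458] 2.298878745891157
```

View pics/w6.png

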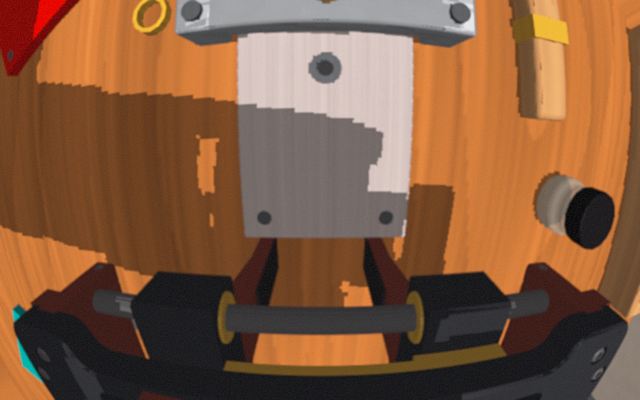

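The nose is already under the beam and centred between the legs, which are at about (190,30) and (465,30).

Call:
apply_moves(
  commands=[
    [[-0.0005,0.006,0,0],[-0.0005,0.012,0,0],[-0.001,0.018,0,0],[-0.001,0.023,0,0],[-0.001,0.028,0,0],[-0.001,0.031,0,0],[-0.001,0.033,0,0],[-0.001,0.033,0,0]],
  ],
)

```text
t: 12.2
ee_pos: [574.9, -13.5, 188.7]
orientation: [1.18, 1.228, -1.179]
ft_force: [1.0, 0.7, -0.8]
width: 49.8
```

Call:
apply_moves(
  commands=[
    [[0,0.001,0,0],[0,0.002,0,0],[0,0.003,0,0],[0,0.003,0,0]],
  ],
)

```text
t: 12.7
ee_pos: [574.9, -10.7, 188.8]
orientation: [1.18, 1.228, -1.18]
ft_force: [0.7, -2.6, 1.0]
width: 49.9
```

Call:
apply_moves(
  commands=[
    [[0,0.001,0,0],[0,0.002,0,0],[0,0.002,0,0]],
  ],
)

```text
t: 13.08
ee_pos: [574.9, -8.7, 188.8]
orientation: [1.18, 1.228, -1.179]
ft_force: [0.1, -4.0, 1.8]
width: 50.0
```

Expected contact is at y ≈ -8.8, but there's no clear stop force yet, so I'll creep on.

Call:
apply_moves(
  commands=[
    [[0,0.001,0,0],[0,0.0015,0,0],[0,0.0015,0,0]],
  ],
)

```text
t: 13.45
ee_pos: [574.8, -7.7, 188.8]
orientation: [1.179, 1.227, -1.18]
ft_force: [0.2, -8.1, 3.0]
width: 50.2
```

Call:
apply_moves(
  commands=[
    [[0,0.001,0,0],[0,0.0015,0,0],[0,0.0015,0,0]],
  ],
)

```text
t: 13.82
ee_pos: [574.8, -7.2, 188.8]
orientation: [1.178, 1.226, -1.18]
ft_force: [-0.5, -15.8, 2.6]
width: 50.2
```

```bash
python3 - <<'E'
from h import *
o=readout.get_obs();print(o['ee_pos'],br(o['ee_pos']),o['ft_force'],o['moment'])
im=cap('wrist','w7.png'); c=im['color'][:,:,::-1]
cap('side','s7.png')
cv2.imwrite('pics/w7z.png',cv2.resize(c[0:100,160:490],None,fx=2.4,fy=2.4,interpolation=cv2.INTER_CUBIC))
E
```

```text
[574.80946749  -7.24178061 188.77755187] [-98.53507447  -0.44133888] [ -0.51400766 -15.77509288   2.64199801] [-2.88545219  0.13449648 -0.09031915]
```

View pics/w7.png

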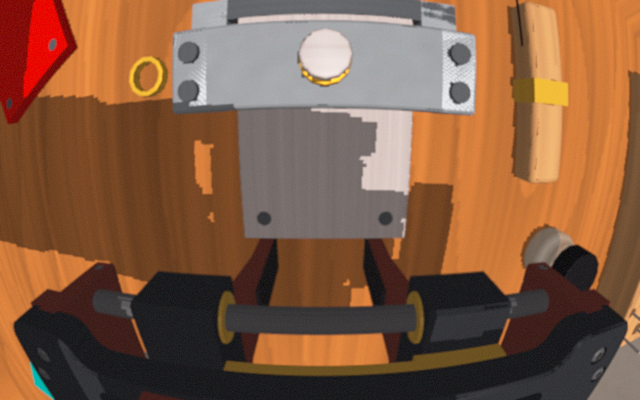

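The gap behind the beam at (320,17) shows the plate reaching the stop bar. The force rose to 16 N where contact was expected. I'll press slightly more to seat both corners, then back straight off and lift away.

Call:
apply_moves(
  commands=[
    [[0,0.001,0,0],[0,0.001,0,0],[0,0.001,0,0]],
  ],
)

```text
t: 14.3
ee_pos: [574.8, -7.0, 188.8]
orientation: [1.177, 1.226, -1.181]
ft_force: [-0.5, -21.0, 1.5]
width: 50.2
```

Call:
apply_moves(
  commands=[
    [[0,-0.003,0,0],[0.0005,-0.01,0,0],[0.001,-0.03,0,0],[0.001,-0.05,0,0],[0.001,-0.05,0.04,0],[0.001,-0.07,0.09,0],[0.001,-0.12,0.12,0],[0.001,-0.18,0.12,0]],
  ],
)

```text
t: 15.3
ee_pos: [576.5, -186.8, 311.9]
orientation: [1.18, 1.223, -1.176]
ft_force: [0.2, -0.9, 0.0]
width: 50.2
```

Call:
apply_moves(
  commands=[
    [[-0.01,-0.06,0,0],[-0.02,-0.12,0,0],[-0.03,-0.18,0,0],[-0.04,-0.21,0,0],[-0.04,-0.21,0,0]],
  ],
)

```text
t: 15.92
ee_pos: [534.0, -397.8, 308.4]
orientation: [1.183, 1.226, -1.183]
ft_force: [-0.1, -0.1, -0.1]
width: 49.9
```

```bash
python3 - <<'E'
from h import *
o=readout.get_obs();print(o['ee_pos'],o['ft_force'],o['t'])
im=cap('top','t8.png');c=im['color'][:,:,::-1]
cv2.imwrite('pics/t8z.png',cv2.resize(c[120:210,220:340],None,fx=6.6,fy=6.6,interpolation=cv2.INTER_CUBIC))
im=cap('side','s8.png')
for cm in ['top','side']:
  for l in ['nose_left','nose_right','tail','tin','ring_blank','dapping_block','jar','ring_clamp','hammer']:
    print(cm,l,[(np.round(d['position']).tolist(),round(d['conf'],2)) for d in models.place_of(cm,l)[:3]])
E
```

```text
[ 534.02487045 -397.82384727  308.42522555] [-0.07804394 -0.14346716 -0.13142792] 15.925
top nose_left [([529.0, 124.0, 7.0], 0.79), ([270.0, 177.0, 6.0], 0.63)]
top nose_right [([619.0, 125.0, 8.0], 0.98), ([345.0, 227.0, 7.0], 0.75)]
top tail [([369.0, 96.0, 7.0], 0.91), ([574.0, 4.0, 10.0], 0.68)]
top tin [([569.0, 182.0, -1.0], 0.8)]
top ring_blank [([472.0, 95.0, -1.0], 0.46)]
top dapping_block [([411.0, -116.0, -2.0], 0.58)]
top jar [([742.0, -14.0, 1.0], 0.88)]
top ring_clamp [([702.0, 97.0, -1.0], 0.57)]
top hammer [([572.0, 126.0, 10.0], 0.36)]
side nose_left [([528.0, 119.0, 6.0], 0.8), ([272.0, 177.0, 8.0], 0.75), ([273.0, -296.0, 7.0], 0.64)]
side nose_right [([194.0, -246.0, 6.0], 0.97), ([350.0, 224.0, 5.0], 0.58)]
side tail [([576.0, 2.0, 10.0], 0.97), ([291.0, -163.0, 8.0], 0.93), ([365.0, 101.0, 4.0], 0.92)]
side tin [([568.0, 183.0, 5.0], 0.72), ([576.0, 4.0, 12.0], 0.44)]
side ring_blank [([468.0, 94.0, -2.0], 0.64)]
side dapping_block []
side jar []
side ring_clamp [([703.0, 103.0, 2.0], 0.75), ([412.0, -115.0, 1.0], 0.65)]
side hammer [([513.0, -403.0, -1.0], 0.56)]
```

View pics/t8z.png

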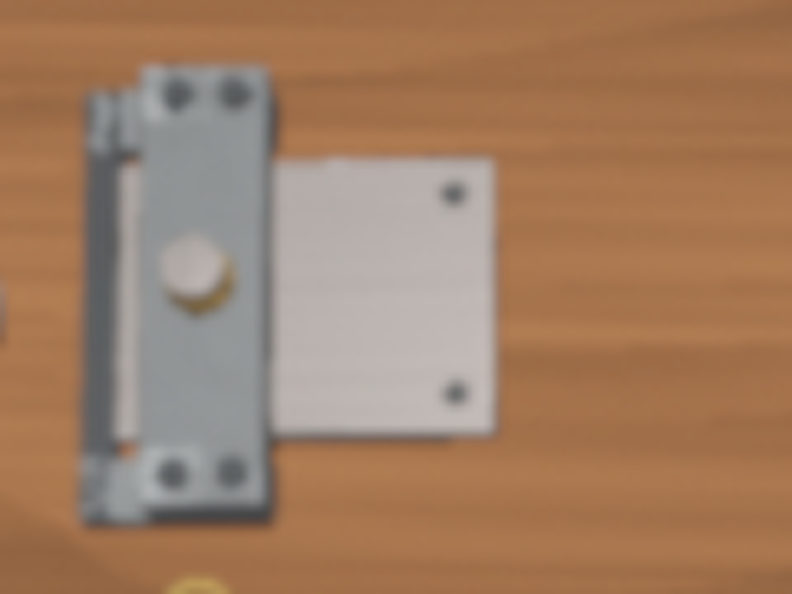

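View pics/s8.png

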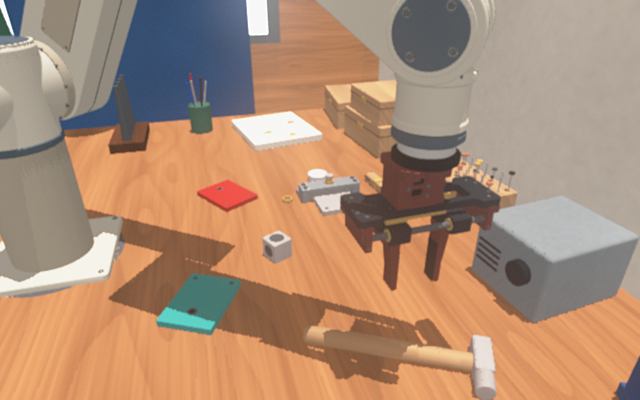

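View pics/t8.png

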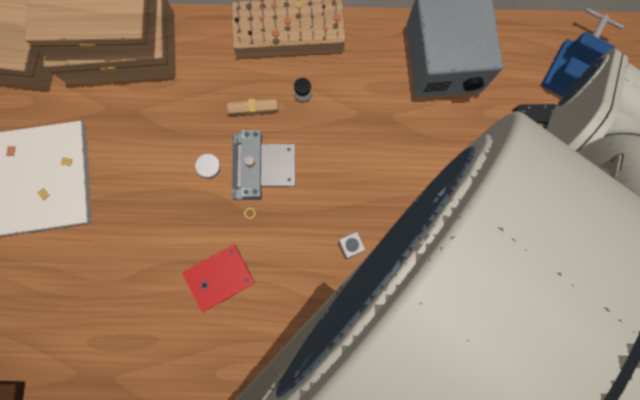

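The top view shows the nose flush along the whole stop bar, from (118,165) to (115,437) in the zoom. The plate is centred between the legs, and the bystanders in view are where they started. The robot is clear, so I'll hand it in.

```bash
python3 -c "
from h import *
im=viewer.get_image('top')
U=lambda p:unproj(im,[(p[0]+.5)/6.6-.5+220,(p[1]+.5)/6.6-.5+120],12)
for p in [(118,165),(115,437),(494,158),(496,434)]: print(br(U(p)).round(1))
print(workorder.close_job())"
```

```text
[ 31.5 -45.9]
[31.4 43.6]
[-89.8 -46. ]
[-89.5  44.9]
the job is handed in; nothing more can be done
None
```

The die plate is home under the bridge with its nose against the stop bar, and the job is handed in at about 16 s of the 58 s allowed. No verdict is reported, so this rests on my own checks.

I first squared and centred the plate with a two-finger push on its robot-side edge. Then I pushed its tail along the bridge axis until it met the stop at about 21 N, and backed straight off.

- **Nose:** both corners measure about x = 31.5 mm in the bridge's frame, against the stop face at 30 mm. The extra 1.5 mm is within the camera calibration error.
- **Tail:** it measures about x = -89.7 mm, where -90 mm was expected.
- **Centre line:** the plate is about 1 mm off, against the 10 mm allowed.
- **Flatness:** it looked flat in every picture, but I did not measure tilt or height directly.
- **Bystanders:** the networks and pictures put all of them at their starting places within about 5 mm. The top camera's hammer reading at the end was a false, low-confidence one (0.36), but the side camera found the hammer within about 1 mm of its start. The jar was found only by the top camera, and the dapping block only there under its own name.
- **Robot:** clear of everything, with the measured force near zero.

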